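# Hang the second shelf bracket on a model display stand

## Robot

A 6-joint arm with a two-finger parallel gripper is mounted at the origin on the work surface. World frame = base frame: x ahead of the robot, y to its left, z up, the work surface at z = 0. Lengths are in m, angles in rad, forces in N, time in s.
With the tool pointing down it reaches from about 0.275 to 0.775 m from the base axis. Payload 14.6 kg.
Tool frame: the origin (TCP) lies at the very end of the fingers, on their centre line; the grasp point (between the pads) lies 19 mm behind it; z points along the fingers, y is the line along which they close (so a half turn about z gives the same grasp; the last joint's range is limited). The gripper opens to 85 mm and grips with 20 to 120 N. Pads are 22 mm wide; open, the fingers measure 114 mm over their backs; the gripper's body (76 mm by 85 mm) begins 54 mm behind the grasp point. The pads swing forward as they close: fully open they stand 13 mm farther back than shut.
Start: joints at [1.068, 0.263, -0.048, 1.259, 0, 1.415], TCP at [0.179, 0.494, 0.231] pointing down, gripper open.
Joint ranges: [-2.65, 2.65], [-0.89, 1.7], [-1.18, 1.37], [-2.13, 2.11], [-1.35, 1.29], [-3.14, 3.14]. Speed limits (rad/s): [1.89, 1.89, 2.57, 2.79, 3.14, 3.14].

## Interface

Orientations are given as a rotation vector (axis times angle).
In Python, from rig import sense, camera, hand_in gives the robot as it stands.
- The arm moves only by the shell command python3 -m creep 'ROWS' [OPENING] [FORCE]. ROWS is JSON, a list of rows, each a list of 4 numbers: the shift along the tool's x, y, z normalised to -1 to 1, where 1 is 0.02 m, then the turn about the tool's z normalised to -1 to 1, where 1 is 0.1 rad. In form: [[x, y, z, roll], ...]. A call has 1 to 5 rows; each row shifts and turns the commanded pose from where the row before left it, along the tool's axes as they then stand; what a row does not reach is not made up. A row lasts 1/10 s, in which the tool goes at most 50 mm and 8.59 degrees, less where a joint would pass 70% of its speed; a pose out of reach is approached as far as the arm can. A call with a number of a shift or a turn outside -1 to 1 is refused whole. A call with a gripper value outside its range is refused whole. OPENING is the closure, from 0 (fully open) to 1 (shut), set as the call begins (- or left out, the last holds). The fingers move at their own pace and stop on an object; FORCE is the grip in N (left out, the last holds). Time passes only in rows, so rows that do not move let the fingers close. It gives the time, the measured TCP pose, the force, the opening and the grip force at its end, in the units of the state.
- sense(): the state, without advancing time (a new reading comes with each control period).
- camera(name): name is "scene" or "top" or "wrist"; returns a dict with "image" (384x512x3 uint8, red, green, blue), "fx", "fy", "cx", "cy" (pixels), "origin" and "rotation" of the camera in the world. Camera axes: x right, y down, z forward; pixel columns grow to the right and rows downward; lengths in m; the calibration is good to about 2 mm. A picture is of the moment at which its call begins. There is no depth.
- hand_in(): hands the job in; it is judged then, once.
The state is a dict: "time_s": time; "qpos": joint angles; "joint_vel": joint speeds; "tau": joint torques, N m; "eef_pos": TCP position; "eef_rot": TCP orientation; "wrist_force": force on the tool from outside, world axes, zero at the start; "wrist_torque": the same for the moment, N m; "opening": opening from 0.0 (shut) to 1.0 (fully open); "gripper_force": force on a finger pad.
Only numpy, scipy, OpenCV 4.12 (cv2) and the standard library are available. Lean on these libraries where they do the work, as an engineer would, in place of code of your own. Each camera call takes 0.05 s, during which the arm holds its last target. There are 200 camera calls.

## Task

Take the black shelf bracket that stands on the table and hang it on the bare slotted upright of the display stand, in the same rows of slots as the bracket already on the other upright: feel its claws into the slots, then press it down until it is fully home and locked, gently, without ever ramming or forcing it. Leave it hanging there, and leave the models and everything else on the table alone.

Things in the scene. Friction and masses are not known exactly. Their poses are not given: they have to be found in the camera images.
- bracket: loose black steel shelf bracket, 0.24-0.39 kg: inverted U-channel 24 mm wide (y), 140 long, 84 high over the rear 80 mm, tapering to 26 high at the tip. Origin: middle of the lower edge of its flat rear face; z up; arm runs to -x, claws stick out to +x. Stands on its lower edge. Grip it across the 24 mm from above, 40-60 mm in front of the rear face (centre of mass about 42)
- bracket_top (a point): point on the middle of the bracket's flat top, 50 mm in front of its rear face, 84 mm above its lower edge; axes as the bracket's
- claws (a point): on the bracket's rear face, midway between its upper claws at neck underside (74.5 mm above the lower edge). Four claws 3 mm thick at y=-10.5 and +10.5, lower pair 60 mm below. Each: neck 4 mm long, 5.5 high; at its end a tooth from the neck's top to 14.5 mm below its underside (20 high), reaching 7 mm from the rear face, 10 mm at its thick toe (lowest 8 mm)
- upright_bare: the bare slotted upright of the stand, fixed: aluminium channel 46 mm wide, 24 deep, 235 high, no bracket on it. Origin at table height in the plane of its front face, midway across; x points into the upright (the way to push the bracket), z up. The channel is screwed up or down in its foot: its slots stand up to 5 mm above or below nominal height; this is not measured, feel for them
- slot_row (a point): nominal middle of the lower edges of the top pair of slots of the bare upright, on its front face, 204.5 mm above the table; true height within 5 mm. Two columns at y=-10.5 and +10.5, slots 6 mm wide, 21 high, 30 apart, through a 3 mm face. The upper claws go in this row, the lower ones two rows (60 mm) below
- seat (a point): where the bracket's origin finally belongs (axes as the upright's): on the bare upright's front face, 130 mm above the table; true resting height up to 5 mm above or below. The claws go straight in (to +x) with the bracket 14.5 to 15.5 mm (about 1 mm more play by springing) above its true resting height, until its rear face meets the upright; feel for it lightly (under 10 N)
- lockstrip (a joint): how far the sprung locking strip behind the bare upright's slots is pushed back, m: 0 at rest, 0.001-0.003 while the claws' toes pass, below 0.0006 once snapped over them. It resists from about 13 mm above the resting height; passing it takes a push of 10-22 N; then the claws land hard on the slots' lower edges: stop there, over 30 N of push is forcing
- upright_taken: the other upright, 200 mm beside the bare one (on either side), with an identical black bracket already hung at the right height (fixed; arm 140 mm to -x, top 214 mm above the table). Origin and axes as for the bare upright
- stand: the stand's wooden base board (fixed), 240 x 340 mm, 18 high, carrying both uprights; origin at table height midway between the uprights in the plane of their front faces; it reaches 180 mm in front (-x) and 60 mm behind
- model_small: small white two-storey card model, about 65 x 70 x 76 mm high, loose on the stand's base board between the uprights; origin under its centre
- model_large: large white three-storey card model, about 125 x 165 x 130 mm high, on a green cutting mat; origin under its centre
- shelf_board: loose plywood shelf board 140 x 300 x 12 mm lying on the table for later; origin under its centre
- mug: blue mug, 80 mm across, 90 mm high; origin under its centre
- glue: white glue bottle with an orange cap, 44 mm across, 130 mm high, standing; origin under its centre
- scale_ruler: yellow ruler 30 x 200 x 8 mm lying flat; origin under its centre
- tape: blue roll of tape lying flat, 90 mm across, 25 mm high; origin under its centre
Not all that is in view belongs to the job. There is more than one size of the bracket; the job needs the smaller.

How it is judged:
By the outcome, as a careful person would: the job done as asked, in the order asked, and still so for the second after the job is handed in, with the robot touching nothing.
It also fails if it takes over 54 s, if anything falls off the work surface, if the arm or the gripper's body presses on something with over 40 N, if the wrist force passes 120 N, or if a joint passes its speed limit or range.

## Working session

There is one attempt and no reset: what is moved stays moved. The work goes in short steps, Python scripts to look and compute and a shell command to move; the robot and the scene stay as the last step left them, time stands still between calls to the robot, and variables do not carry over. Pictures are saved under pics/ and viewed, at most 10 in all, crops included, and the job is handed in when it is done.

```bash
mkdir -p pics
python3 - <<'E'
from rig import sense,camera
import cv2,numpy as np,pickle
s=sense(); print({k:np.round(v,4) for k,v in s.items()})
D={}
for n in("scene","top","wrist"):
    c=camera(n);D[n]=c
    print(n,c['fx'],c['cx'],c['cy'],np.round(c['origin'],3),np.round(c['rotation'],3).tolist())
pickle.dump(D,open('d0.pkl','wb'))
im=np.hstack([D['scene']['image'],D['top']['image']])[:,:,::-1]
cv2.imwrite('pics/top.png',cv2.resize(D['top']['image'][:,:,::-1],(800,600)))
cv2.imwrite('pics/scene.png',cv2.resize(D['scene']['image'][:,:,::-1],(800,600)))
E
```

```text
{'time_s': np.float64(0.0), 'qpos': array([ 1.0677,  0.2635, -0.049 ,  1.2594, -0.    ,  1.4155]), 'joint_vel': array([ 0.0007,  0.0015,  0.0013, -0.0007, -0.0019, -0.0006]), 'tau': array([-5.30000e-03, -6.37612e+01,  3.84565e+01,  1.35000e-02,
       -4.00000e-04, -0.00000e+00]), 'eef_pos': array([0.1788, 0.4933, 0.2308]), 'eef_rot': array([-5.4350e-01, -3.0939e+00,  1.6000e-03]), 'wrist_force': array([-0.0662,  0.6919, -0.6879]), 'wrist_torque': array([ 0.0004, -0.0076,  0.0198]), 'gripper_force': np.float64(0.0), 'opening': np.float64(0.9988)}
scene 476.00406230903707 264.286414717171 189.16601989292704 [ 1.253 -0.706  1.306] [-2.232, -0.969, 0.349]
top 362.7662481349792 254.37138622953836 193.26779178277465 [0.204 0.022 1.635] [-2.12, 2.121, -0.197]
wrist 318.1624668307024 246.19172528750067 194.1952690907337 [0.118 0.516 0.374] [2.39, 1.675, 0.221]
```

View pics/top.png

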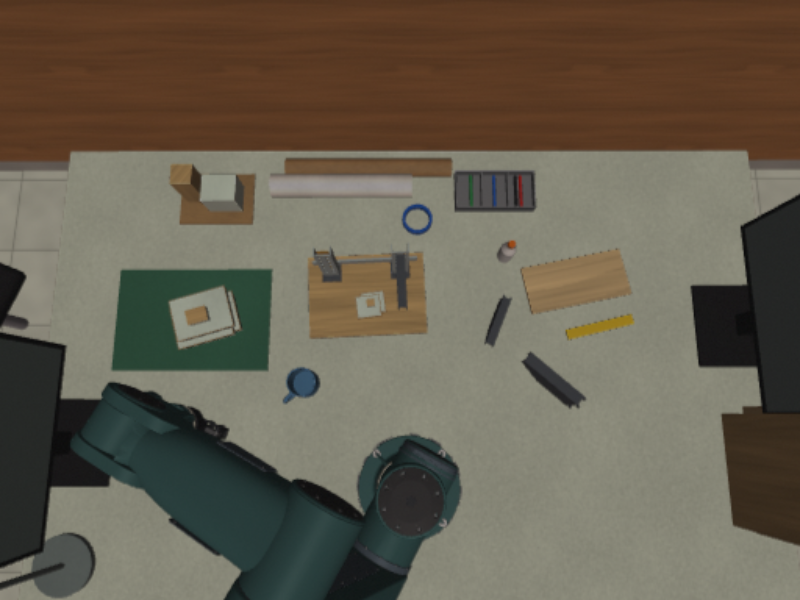

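View pics/scene.png

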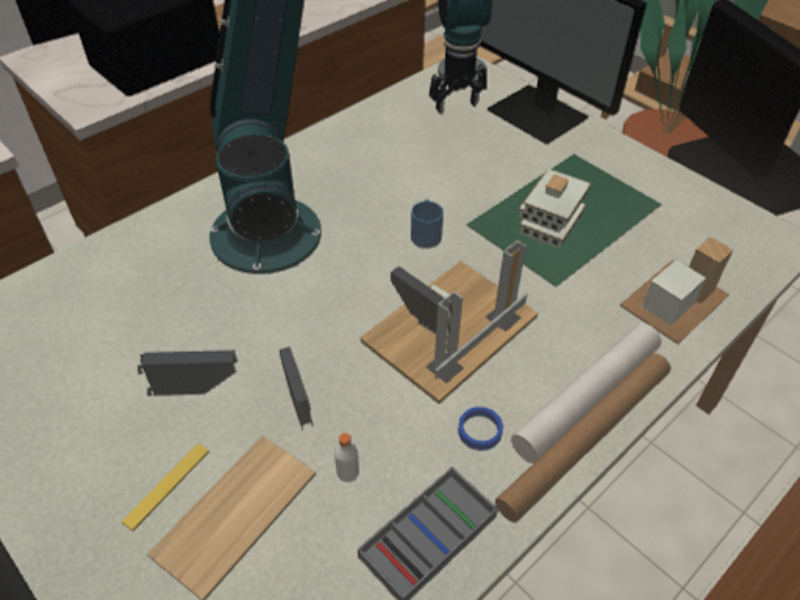

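The top view shows two loose brackets: a shorter one at (498,320) and a longer one at (553,380). The bare upright is at (328,268) and the taken one at (402,265). The shorter bracket fits the 140 mm description, so I'll confirm it in a crop with measured lengths.

```bash
cat > h.py <<'E'
import cv2,numpy as np,pickle
from scipy.spatial.transform import Rotation as R
def rot(c):
    r=np.array(c['rotation']); return R.from_rotvec(r).as_matrix() if r.ndim==1 else r
def cast(c,uv,z):
    uv=np.atleast_2d(np.asarray(uv,float)); d=np.c_[(uv[:,0]-c['cx'])/c['fx'],(uv[:,1]-c['cy'])/c['fy'],np.ones(len(uv))]@rot(c).T
    o=np.array(c['origin']); return o+d*((z-o[2])/d[:,2])[:,None]
def proj(c,P):
    p=(np.atleast_2d(P)-np.array(c['origin']))@rot(c); return np.c_[c['fx']*p[:,0]/p[:,2]+c['cx'],c['fy']*p[:,1]/p[:,2]+c['cy']]
def tri(c1,p1,c2,p2):
    A=[];b=[]
    for c,p in((c1,p1),(c2,p2)):
        d=rot(c)@np.array([(p[0]-c['cx'])/c['fx'],(p[1]-c['cy'])/c['fy'],1]);d/=np.linalg.norm(d);M=np.eye(3)-np.outer(d,d);A.append(M);b.append(M@np.array(c['origin']))
    return np.linalg.lstsq(np.vstack(A),np.hstack(b),rcond=None)[0]
E
python3 - <<'E'
from h import *
D=pickle.load(open('d0.pkl','rb'));t=D['top'];s=D['scene']
im=t['image'].astype(int);m=((im.max(2)<85)).astype(np.uint8)
n,l,st,ce=cv2.connectedComponentsWithStats(m)
for i in range(1,n):
    x,y,w,h,a=st[i]
    if 60<a<3000 and 190<x<400 and 140<y<280:
        pts=np.argwhere(l==i)[:,::-1].astype(np.float32)
        b=cv2.boxPoints(cv2.minAreaRect(pts)); P=cast(t,b,.084)
        print(st[i],np.round(b,1).tolist(),np.round(P[:,:2],3).tolist(),np.linalg.norm(np.diff(P,axis=0),axis=1).round(3))
def crop(c,x,y,w,h): return cv2.resize(c['image'][y:y+h,x:x+w,::-1],(400,300),interpolation=cv2.INTER_CUBIC)
a=np.hstack([crop(t,292,180,80,60),crop(t,190,150,80,60)]);b=np.hstack([crop(s,150,212,80,60),crop(s,236,148,120,90)])
cv2.imwrite('pics/crop.png',np.vstack([a,b]))
E
```

```text
[201 160  18  21 164] [[201.0, 164.0], [213.6999969482422, 159.1999969482422], [220.60000610351562, 177.60000610351562], [207.89999389648438, 182.39999389648438]] [[0.634, 0.264], [0.655, 0.208], [0.572, 0.176], [0.55, 0.231]] [0.06  0.09  0.059]
[250 162  12  36 287] [[250.0, 162.0], [261.0, 162.0], [261.0, 197.0], [250.0, 197.0]] [[0.642, 0.047], [0.642, -0.002], [0.485, -0.001], [0.485, 0.047]] [0.049 0.157 0.048]
[310 189  17  33 215] [[308.8999938964844, 218.6999969482422], [320.20001220703125, 188.3000030517578], [326.70001220703125, 190.8000030517578], [315.29998779296875, 221.10000610351562]] [[0.39, -0.206], [0.523, -0.26], [0.512, -0.287], [0.38, -0.234]] [0.143 0.03  0.143]
[334 225  41  36 503] [[331.5, 233.89999389648438], [339.1000061035156, 224.6999969482422], [374.70001220703125, 254.3000030517578], [367.20001220703125, 263.3999938964844]] [[0.325, -0.301], [0.364, -0.335], [0.239, -0.479], [0.201, -0.445]] [0.052 0.191 0.051]
```

View pics/crop.png

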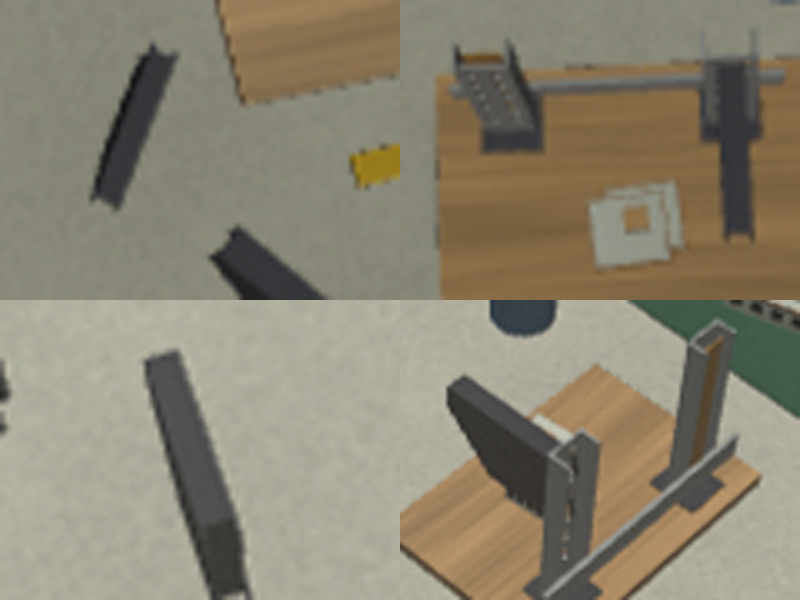

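The shorter bracket (top crop left; 143 mm including claws, 24–30 mm wide) is the small one. Its rear end with the claws is at +x, about (0.52,-0.27), and the longer one measures about 190 mm. Next I'll work out the route, passing the bare upright with the wrist camera on the way.

```bash
cat >> h.py <<'E'
def go(x,y,z,yaw=None):
    "steps (tool axes, normalised totals) from present pose to TCP x,y,z; yaw=deg of tool y axis"
    from rig import sense
    s=sense();M=R.from_rotvec(s['eef_rot']).as_matrix();d=M.T@(np.array([x,y,z])-s['eef_pos'])
    cy=np.degrees(np.arctan2(M[1,1],M[0,1]))
    print('t',round(float(s['time_s']),2),'pos',np.round(s['eef_pos'],4),'yaw',round(cy,2),'tilt',np.round(M[:,2],4),'shift',np.round(d/.02,2),'roll',None if yaw is None else round(-np.radians(yaw-cy)/.1,2),'F',np.round(s['wrist_force'],1),'op',round(float(s['opening']),3),'g',round(float(s['gripper_force']),1))
E
python3 - <<'E'
from h import *
from rig import sense
D=pickle.load(open('d0.pkl','rb'));w=D['wrist'];s=sense();M=R.from_rotvec(s['eef_rot']).as_matrix()
print('camera axes in tool',(M.T@rot(w)).round(3).tolist(),(M.T@(np.array(w['origin'])-s['eef_pos'])).round(3))
go(.36,.2,.29,70)
E
```

```text
camera axes in tool [[-0.0, -0.966, -0.259], [1.0, -0.001, 0.001], [-0.001, -0.259, 0.966]] [ 0.065  0.001 -0.143]
t 0.15 pos [0.1788 0.4934 0.2309] yaw 70.07 tilt [-4.e-04 -7.e-04 -1.e+00] shift [-13.52 -10.71  -2.95] roll 0.01 F [ 0.5  0.1 -0.6] op 1.003 g 0.0
```

```bash
python3 -m creep '[[-0.9,-0.4,-0.5,0],[-1,-0.5,-0.5,0],[-1,-0.5,-0.5,0],[-1,-0.5,-0.5,0],[-1,-0.5,-0.5,0]]' 0 30
python3 -m creep '[[-1,-0.5,-0.5,0],[-1,-0.5,-0.5,0],[-1,-0.5,-0.5,0],[-1,-0.5,-0.5,0],[-1,-0.5,-0.5,0]]'
python3 -m creep '[[-1,-0.5,-0.5,0],[-1,-0.5,-0.5,0],[-1,-0.5,-0.5,0],[-1,-0.5,0,0],[-1,-0.5,0,0]]'
python3 -m creep '[[-1,-0.6,0,0],[-1,-0.6,0,0],[-0.4,-0.6,0,0],[0,0,0,0],[0,0,0,0]]'
python3 - <<'E'
from h import *
from rig import camera
go(.44,.2,.36,90)
c=camera('wrist');pickle.dump(c,open('w1.pkl','wb'));cv2.imwrite('pics/w1.png',cv2.resize(c['image'][:,:,::-1],(800,600)))
E
```

```text
time_s: 0.65
eef_pos: [0.2551, 0.4143, 0.2815]
eef_rot: [-0.543, -3.094, 0.001]
wrist_force: [-0.2, 0.2, 0.2]
opening: 1.003
gripper_force: 0.0
time_s: 1.15
eef_pos: [0.3321, 0.3332, 0.3316]
eef_rot: [-0.544, -3.094, 0.0]
wrist_force: [0.3, 0.2, 0.4]
opening: 1.003
gripper_force: 0.0
time_s: 1.65
eef_pos: [0.4093, 0.2521, 0.3614]
eef_rot: [0.544, 3.094, 0.0]
wrist_force: [0.7, 0.5, -0.0]
opening: 0.998
gripper_force: 0.0
time_s: 2.15
eef_pos: [0.4411, 0.2027, 0.3614]
eef_rot: [-0.544, -3.094, -0.0]
wrist_force: [-0.1, -0.7, -1.0]
opening: 0.999
gripper_force: 0.0
t 2.15 pos [0.4411 0.2027 0.3614] yaw 70.04 tilt [-1.e-04  2.e-04 -1.e+00] shift [ 0.   -0.15  0.07] roll -3.48 F [-0.1 -0.7 -1. ] op 0.999 g 0.0
```

View pics/w1.png

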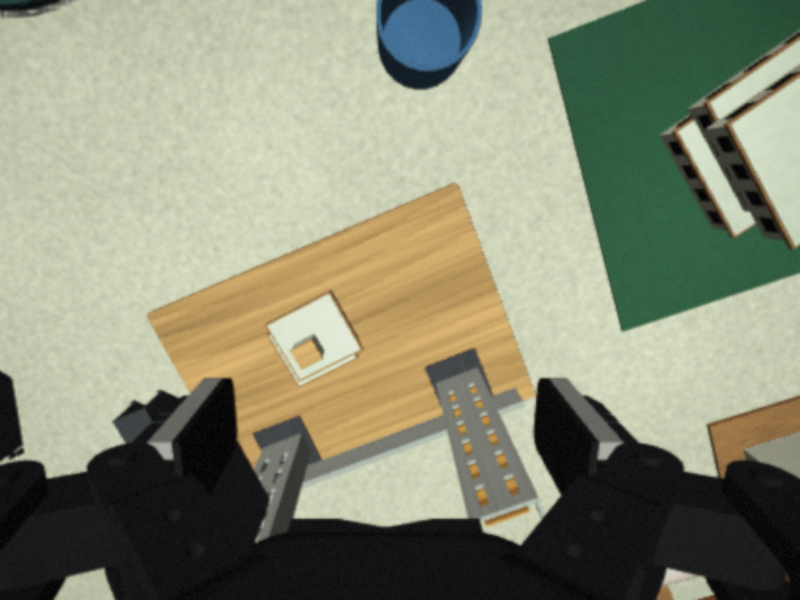

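The wrist view shows the bare upright with ten slots (orange strip behind) at (440–535, 350–520). The base board corners are at (150,315), (457,184) and (535,395).

Run:
```python
from h import *
c=pickle.load(open('w1.pkl','rb'));im=c['image'];hsv=cv2.cvtColor(im,cv2.COLOR_RGB2HSV)
wood=cv2.inRange(hsv,(8,70,90),(25,175,255))
k=.64
def fit(p0,p1,inward,n=40):
    # subpixel edge points along a line: strongest wood->non-wood change along normal (blue-red contrast)
    p0=np.array(p0)*k;p1=np.array(p1)*k;d=(p1-p0)/np.linalg.norm(p1-p0);nn=np.array([-d[1],d[0]])
    sig=cv2.GaussianBlur(im[:,:,0].astype(np.float32)-im[:,:,2],(0,0),.7);o=[]
    for t in np.linspace(.08,.92,n):
        q=p0+t*(p1-p0);s=np.arange(-6,6.01,.25);P=(q+s[:,None]*nn).astype(np.float32)
        v=cv2.remap(sig,P[:,0].reshape(1,-1),P[:,1].reshape(1,-1),cv2.INTER_LINEAR)[0];g=np.abs(np.gradient(v));i=g.argmax();o.append(P[i])
    return np.array(o)
def line(uv):
    P=cast(c,uv,.018)[:,:2];vx,vy,x,y=cv2.fitLine(P.astype(np.float32),cv2.DIST_HUBER,0,.001,.001).ravel();n=np.array([-vy,vx]);r=(P-[x,y])@n
    return np.array([x,y]),np.array([vx,vy]),np.abs(r).mean()
f=line(fit((150,315),(457,184),0));s=line(fit((457,184),(530,395),0))
X=np.linalg.solve(np.c_[f[1],-s[1]],s[0]-f[0]);cor=f[0]+X[0]*f[1]
a=np.degrees(np.arctan2(f[1][1],f[1][0]));b=np.degrees(np.arctan2(s[1][1],s[1][0]));print('front edge',a,f[2],'side',b,s[2],'corner',cor)
other=cast(c,np.array([[150,315]])*k,.018)[0,:2];print('front len',np.linalg.norm(other-cor))
ang=np.radians(a-90 if a>0 else a+90);ux=np.array([np.cos(ang),np.sin(ang)]);uy=np.array([-ux[1],ux[0]])
print('yaw',np.degrees(ang)); up=cor+ux*.18-uy*.07;print('bare upright origin',up)
# check with slots
m=cv2.inRange(hsv,(8,150,120),(25,255,255));n,l,st,ce=cv2.connectedComponentsWithStats(m)
z=ce[[i for i in range(n) if 4<st[i][4]<200 and 270<ce[i][0]<345 and 240<ce[i][1]<322]];print(np.round(z/k).tolist())
E=cast(c,np.array([[474,521],[534,498]])*k,.235);print('top edge',E[:,:2],np.linalg.norm(E[0]-E[1]))
for zz in(.215,.185,.155,.125,.095):print(zz,(proj(c,[[*(up+ux*.002+uy*q),zz] for q in(.0105,-.0105)])/k).round().tolist())
# bracket
D=pickle.load(open('d0.pkl','rb'))
```

```text
front edge -87.24615 0.0002235952943984483 side 2.786717 0.0003345039539423936 corner [0.41304135 0.2864222 ]
front len 0.3344663852700081
yaw 2.7538526
bare upright origin [0.5961967  0.22515118]
[[473.0, 389.0], [452.0, 397.0], [478.0, 403.0], [456.0, 412.0], [485.0, 420.0], [461.0, 429.0], [493.0, 438.0], [467.0, 448.0], [501.0, 460.0], [474.0, 470.0], [512.0, 486.0], [482.0, 497.0]]
top edge [[0.60247872 0.20567172]
 [0.5991952  0.24613325]] 0.040594541585217636
0.215 [[510.0, 482.0], [480.0, 492.0]]
0.185 [[500.0, 457.0], [472.0, 467.0]]
0.155 [[491.0, 435.0], [466.0, 445.0]]
0.125 [[484.0, 417.0], [460.0, 426.0]]
0.095 [[477.0, 401.0], [455.0, 409.0]]
```

Board corner, slots and top edge agree: the bare upright is at (0.596, 0.225) with yaw 2.75°. Now I'll move over to the loose bracket.

```bash
python3 -m creep '[[-0.4,-1,0,0],[-0.4,-1,0,0],[-0.4,-1,0,0],[-0.4,-1,0,0],[-0.4,-1,0,0]]'
python3 -m creep '[[-0.4,-1,0,0],[-0.4,-1,0,0],[-0.4,-1,0,0],[-0.4,-1,0,0],[-0.4,-1,0,0]]'
python3 -m creep '[[-0.4,-1,0,0],[-0.5,-1,0,0],[-0.5,-1,0.4,0],[-0.5,-1,0.8,0],[-0.5,-1,0.8,0]]'
python3 -m creep '[[-0.5,-1,0.8,0],[-0.5,-1,0.9,0],[-0.5,-1,0.9,0],[-0.5,-1,0.9,0],[-0.5,-1,0,0]]'
python3 -m creep '[[0,-0.6,0,0],[0,0,0,0],[0,0,0,0]]'
python3 - <<'E'
from h import *
from rig import camera
go(.47,-.25,.25,68)
c=camera('wrist');pickle.dump(c,open('w2.pkl','wb'));cv2.imwrite('pics/w2.png',cv2.resize(c['image'][:,:,::-1],(800,600)))
E
```

```text
time_s: 2.7
eef_pos: [0.4446, 0.095, 0.3614]
eef_rot: [0.542, 3.094, 0.0]
wrist_force: [0.6, 0.3, -1.3]
opening: 1.001
gripper_force: 0.0
time_s: 3.2
eef_pos: [0.4483, -0.0126, 0.3614]
eef_rot: [0.542, 3.094, 0.0]
wrist_force: [0.1, -0.1, -0.6]
opening: 1.003
gripper_force: 0.0
time_s: 3.7
eef_pos: [0.4598, -0.123, 0.321]
eef_rot: [0.542, 3.094, -0.0]
wrist_force: [0.9, 0.4, 0.3]
opening: 1.0
gripper_force: 0.0
time_s: 4.2
eef_pos: [0.4721, -0.2335, 0.2493]
eef_rot: [-0.541, -3.092, -0.002]
wrist_force: [-0.2, -0.3, 0.9]
opening: 0.999
gripper_force: 0.0
time_s: 4.5
eef_pos: [0.4684, -0.2445, 0.2517]
eef_rot: [0.543, 3.094, 0.0]
wrist_force: [0.6, 0.9, -0.1]
opening: 1.002
gripper_force: 0.0
t 4.5 pos [ 0.4684 -0.2445  0.2517] yaw 70.08 tilt [ 5.e-04 -1.e-04 -1.e+00] shift [-0.17 -0.23  0.09] roll 0.36 F [ 0.6  0.9 -0.1] op 1.002 g 0.0
```

View pics/w2.png

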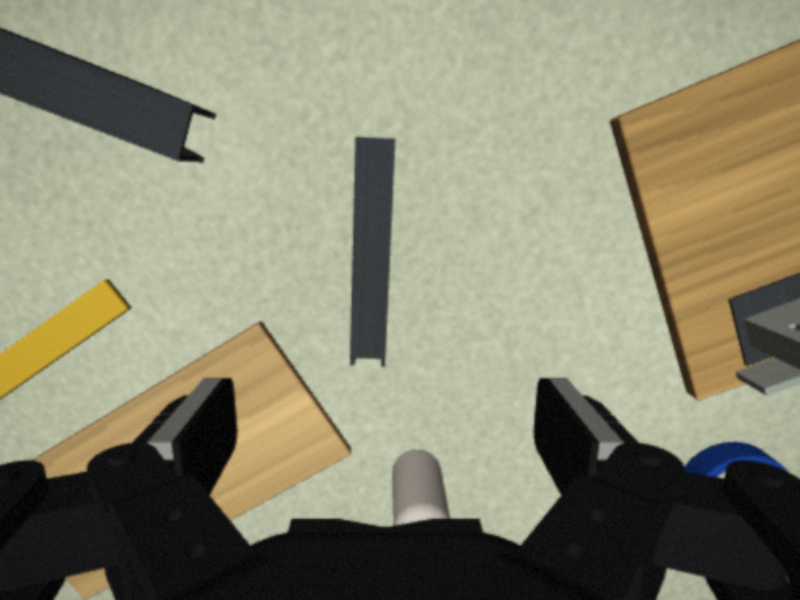

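The wrist view shows the small bracket's top running from (375,138) to (368,360), with two prongs at the lower (+x) end. I'll confirm from an enlarged scene crop that this is the tall clawed rear rather than the open tip.

Run:
```python
from h import *
D=pickle.load(open('d0.pkl','rb'));s=D['scene'];w=pickle.load(open('w2.pkl','rb'))
im=w['image'];hsv=cv2.cvtColor(im,cv2.COLOR_RGB2HSV);m=cv2.inRange(im,(0,0,0),(85,85,85));m[240:]=0;m[:,:215]=0;m[:,265:]=0
pts=cv2.findNonZero(m[:, :]);r=cv2.minAreaRect(pts);b=cv2.boxPoints(r);P=cast(w,b,.084)[:,:2]
print((b/.64).round().tolist(),P.round(4).tolist(),np.linalg.norm(np.diff(P,axis=0),axis=1))
# row-wise centre line
rows=np.arange(95,222);cen=[];wid=[]
for y in rows:
    x=np.flatnonzero(m[y]);cen.append(x.mean());wid.append(len(x))
C=cast(w,np.c_[cen,rows],.084)[:,:2];vx,vy,x0,y0=cv2.fitLine(C.astype(np.float32),cv2.DIST_HUBER,0,.001,.001).ravel()
print('axis deg',np.degrees(np.arctan2(vy,vx)),x0,y0,'widths',wid[::12]);
yy=np.flatnonzero(m.any(1));print('rows',yy.min(),yy.max(),[int((m[y]>0).sum()) for y in range(yy.max()-8,yy.max()+1)],[int((m[y]>0).sum()) for y in range(yy.min(),yy.min()+4)])
a=s['image'][215:285,155:215,::-1];cv2.imwrite('pics/c2.png',np.hstack([cv2.resize(a,(480,560),interpolation=cv2.INTER_CUBIC),cv2.resize(im[205:240,220:240+15,::-1],(280,560),interpolation=cv2.INTER_CUBIC)]))
```

```text
[[346.0, 363.0], [356.0, 137.0], [393.0, 139.0], [384.0, 364.0]] [[0.5158, -0.288], [0.384, -0.2309], [0.3925, -0.2103], [0.5255, -0.2649]] [0.14367972 0.02228224 0.14379521]
axis deg -22.35337 0.450173 -0.24624398 widths [24, 25, 24, 23, 23, 23, 23, 22, 23, 22, 22]
rows 88 233 [21, 21, 22, 22, 5, 4, 4, 3, 2] [7, 24, 24, 24]
```

View pics/c2.png

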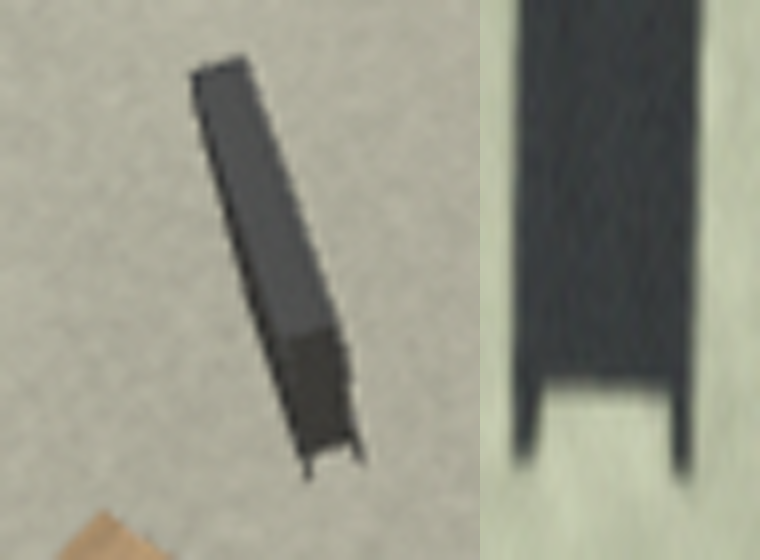

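Run:
```python
from h import *
D=pickle.load(open('d0.pkl','rb'));s=D['scene'];w=pickle.load(open('w2.pkl','rb'))
a=np.radians(-22.35);ux=np.array([np.cos(a),np.sin(a)]);uy=np.array([-ux[1],ux[0]])
e=cast(w,[[236,228.7],[240,88.5]],.084)[:,:2];c0=np.array([.450173,-.246244]);t=(e-c0)@ux;print('ends along',t,t[0]-t[1]);rear=c0+ux*t[0];print('rear',rear)
f=lambda d,y,z:((proj(s,[[*(rear+ux*d+uy*y),z]])[0]-[155,215])*8).round().tolist()
for z in(.084,.058,.0):print(z,f(0,.012,z),f(0,-.012,z))
print('claw toes up/low',f(.01,.0105,.06),f(.01,-.0105,.06),f(.01,.0105,0),f(.01,-.0105,0))
print('wrist claw toe', (proj(w,[[*(rear+ux*.007+uy*y),.08] for y in(.0105,-.0105)])).round(1),proj(w,[[*(rear+ux*.01+uy*y),.068] for y in(.0105,-.0105)]).round(1))
g=rear-ux*.047;print('grip',g);go(*g,.065,67.65)
```

```text
ends along [ 0.07229754 -0.06681866] 0.1391161982241471
rear [ 0.51703942 -0.27373611]
0.084 [340.0, 317.0] [279.0, 335.0]
0.058 [345.0, 355.0] [285.0, 373.0]
0.0 [357.0, 436.0] [299.0, 454.0]
claw toes up/low [348.0, 373.0] [296.0, 389.0] [361.0, 458.0] [310.0, 473.0]
wrist claw toe [[244.6 233.8]
 [224.8 233.1]] [[244.5 232.2]
 [225.4 231.5]]
grip [ 0.47357014 -0.25586373]
t 4.55 pos [ 0.4685 -0.2444  0.2518] yaw 70.11 tilt [ 6.e-04 -1.e-04 -1.e+00] shift [-0.43 -0.45  9.34] roll 0.43 F [ 0.5  0.  -1.1] op 0.999 g 0.0
```

The rear end is confirmed: the projected full-height face bottom (436–454) and lower claws (458–473) match the crop. The grip point is 50 mm in front of the rear face. Moving down.

```bash
python3 -m creep '[[-0.3,-0.45,0,0.43],[0,0,0.5,0],[0,0,1,0],[0,0,1,0],[0,0,1,0]]' 0 40
python3 -m creep '[[0,0,1,0],[0,0,1,0],[0,0,1,0],[0,0,1,0],[0,0,1,0]]' >/dev/null
python3 -m creep '[[0,0,0.9,0],[0,0,0.5,0],[0,0,0.3,0],[0,0,0.1,0],[0,0,0,0]]'
python3 -c "from h import *;go(.4708,-.2547,.045,67.65)"
```

```text
time_s: 5.05
eef_pos: [0.4709, -0.2556, 0.1799]
eef_rot: [-0.61, -3.082, -0.0]
wrist_force: [0.4, 0.6, -0.7]
opening: 1.002
gripper_force: 0.0
time_s: 6.05
eef_pos: [0.4712, -0.2559, 0.0455]
eef_rot: [0.61, 3.081, -0.0]
wrist_force: [0.3, -0.2, 0.8]
opening: 0.999
gripper_force: 0.0
t 6.05 pos [ 0.4712 -0.2559  0.0455] yaw 67.61 tilt [ 4.e-04 -3.e-04 -1.e+00] shift [0.04 0.05 0.03] roll -0.01 F [ 0.3 -0.2  0.8] op 0.999 g 0.0
```

```bash
python3 -m creep '[[0,0,0,0],[0,0,0,0],[0,0,0,0],[0,0,0,0],[0,0,0,0]]' 1 60 >/dev/null
python3 -m creep '[[0,0,0,0],[0,0,0,0],[0,0,0,0],[0,0,0,0],[0,0,0,0]]'
python3 -m creep '[[0,0,-0.5,0],[0,0,-1,0],[0,0,-1,0],[0,0,-1,0],[0,0,-1,0]]'
python3 -m creep '[[0,0,-1,0],[0,0,-1,0],[0,0,-1,0],[0,0,-1,0],[0,0,-1,0]]' >/dev/null
python3 -m creep '[[0,0,-1,0],[0,0,-1,0],[0,0,-1,0],[0,0,-1,0],[0,0,-0.5,0]]'
python3 - <<'E'
from h import *
from rig import camera
c=camera('wrist');pickle.dump(c,open('w3.pkl','wb'));cv2.imwrite('pics/w3.png',cv2.resize(c['image'][:,:,::-1],(800,600)))
go(.44,.1,.30,92.75)
E
```

```text
time_s: 7.05
eef_pos: [0.4711, -0.2559, 0.0456]
eef_rot: [0.61, 3.082, -0.0]
wrist_force: [-1.3, 1.0, 5.9]
opening: 0.27
gripper_force: 59.2
time_s: 7.55
eef_pos: [0.4707, -0.2556, 0.1365]
eef_rot: [-0.61, -3.081, -0.0]
wrist_force: [0.9, -0.6, -4.3]
opening: 0.272
gripper_force: 59.0
time_s: 8.55
eef_pos: [0.471, -0.2558, 0.327]
eef_rot: [0.61, 3.081, -0.001]
wrist_force: [-0.5, -0.7, -3.1]
opening: 0.276
gripper_force: 59.1
t 8.6 pos [ 0.4712 -0.256   0.3277] yaw 67.61 tilt [ 0.0019 -0.0015 -1.    ] shift [ 8.22 15.86  1.35] roll -4.39 F [-1.8  0.6 -3.6] op 0.274 g 59.1
```

View pics/w3.png

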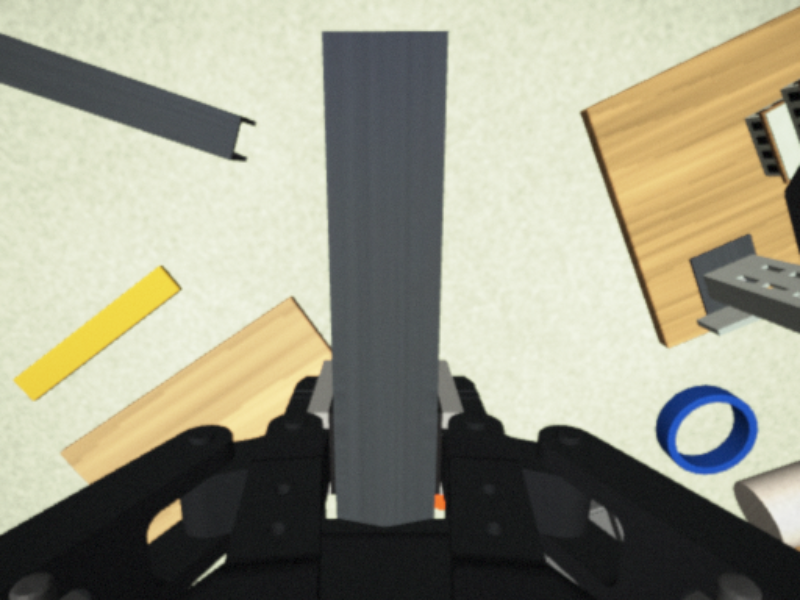

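Grasped: the bracket hangs straight between the pads, tip edge at (322–448, 32). I'll measure its place in the hand.

```bash
cat >> h.py <<'E'
def held(c,pos,rv,top=.0385):
    "tip edge and centre line of held bracket in tool frame"
    im=c['image'];M=R.from_rotvec(rv).as_matrix();m=(im.max(2)<125).astype(np.uint8);cl=[];rows=np.arange(30,215,3)
    for y in rows:
        x=np.flatnonzero(m[y,190:300])+190;x=x[(x>200)&(x<292)];cl.append(np.median([x.min(),x.max()]))
    P=(cast(c,np.c_[cl,rows],pos[2]+top)-pos)@M
    k=np.polyfit(P[:,0],P[:,1],1);e=min(y for y in range(5,60) if m[y,246]);T=(cast(c,[[246,e]],pos[2]+top)-pos)@M
    print('tip at tool x',T[0].round(4),'rear at',round(T[0,0]-.14,4),'y at grip',k[1].round(5),'yaw in hand deg',np.degrees(np.arctan(k[0])).round(2),'spread',np.std(P[:,1]-np.polyval(k,P[:,0])))
E
python3 - <<'E'
from h import *
from rig import sense
s=sense();held(pickle.load(open('w3.pkl','rb')),s['eef_pos'],s['eef_rot'])
E
```

```text
tip at tool x [ 0.0908  0.0009 -0.0387] rear at -0.0492 y at grip 0.0009 yaw in hand deg -0.01 spread 4.7322733275603776e-05
```

```bash
python3 -m creep '[[0.2,0.5,0,0],[0.3,0.8,0,0],[0.4,1,0,0],[0.4,1,0,0],[0.4,1,0,0]]' >/dev/null
python3 -m creep '[[0.4,1,0,0],[0.4,1,0,0],[0.4,1,0,0],[0.4,1,0,0],[0.4,1,0,0]]' >/dev/null
python3 -m creep '[[0.4,1,0,0],[0.4,1,0,0],[0.4,1,0,0],[0.4,1,0,0],[0.4,1,0,0]]' >/dev/null
python3 -m creep '[[0.4,1,0,0],[0.4,1,0,0],[0.4,1,0,0],[0.4,1,0,0],[0.4,1,0,0]]' >/dev/null
python3 -m creep '[[0.4,1,0,0],[0.3,0.8,0,0],[0.1,0.4,0,-0.5],[0,0,0,-0.8],[0,0,0,-0.8]]' >/dev/null
python3 -m creep '[[0,0,0,-0.8],[0,0,0,-0.8],[0,0,0,-0.7],[0,0,0,0],[0,0,0,0]]'
python3 -c "from h import *;go(.48,.219,.1905,92.75)"
```

```text
time_s: 11.6
eef_pos: [0.4767, 0.207, 0.3248]
eef_rot: [0.075, -3.14, 0.0]
wrist_force: [-0.2, -0.8, -3.0]
opening: 0.272
gripper_force: 59.3
t 11.6 pos [0.4767 0.207  0.3248] yaw 92.73 tilt [-9.e-04 -1.e-04 -1.e+00] shift [-0.2   0.59  6.72] roll -0.0 F [-0.2 -0.8 -3. ] op 0.272 g 59.3
```

```bash
python3 -m creep '[[-0.2,0.6,0,0],[0,0,0,0],[0,0,0,0]]' >/dev/null
python3 - <<'E'
from h import *
from rig import camera
c=camera('wrist');pickle.dump(c,open('w4.pkl','wb'));cv2.imwrite('pics/w4.png',cv2.resize(c['image'][:,:,::-1],(800,600)))
go(.48,.219,.1905,92.75)
u=np.array([.5962,.2252]);a=np.radians(2.75);ux=np.array([np.cos(a),np.sin(a)]);uy=np.array([-ux[1],ux[0]])
for n,d,y,z in(('corner',-.18,.07,.018),('side back',.03,.07,.018),('up top L',0,.023,.235),('up top R',0,-.023,.235),('foot L',0,.023,.1),('foot R',0,-.023,.1)):print(n,(proj(c,[[*(u+ux*d+uy*y),z]])/.64).round(1))
E
```

```text
t 11.95 pos [0.481  0.2189 0.3251] yaw 92.82 tilt [-3.e-04 -1.e-04 -1.e+00] shift [0.05 0.01 6.73] roll 0.01 F [ 0.3 -0.  -3.9] op 0.273 g 59.6
corner [[464.3 170.4]]
side back [[455.2 391.1]]
up top L [[426.  510.7]]
up top R [[342.  510.7]]
foot L [[412.5 400.4]]
foot R [[355.7 400.4]]
```

View pics/w4.png

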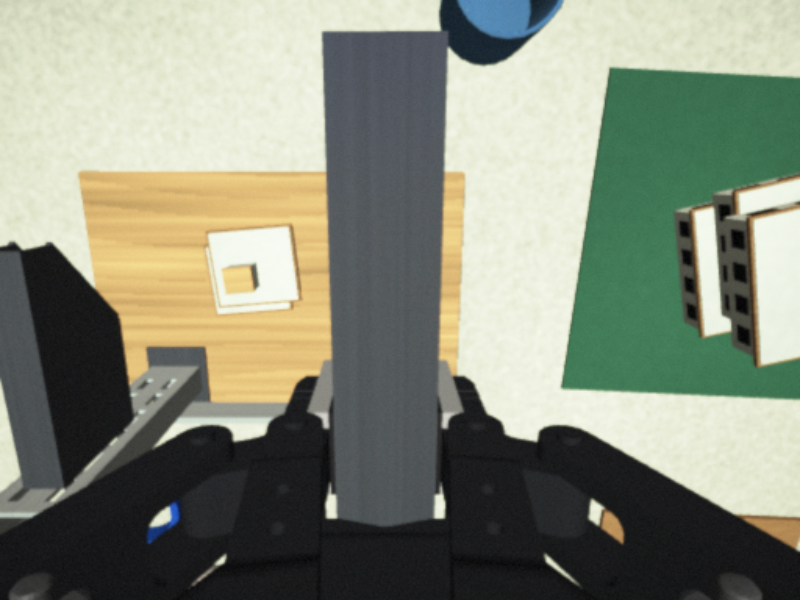

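The board corner is seen at (465,172) against a predicted (464,170), so the alignment holds. The slot images hint that the channel sits a few mm high, so I'll feel from about +3 mm. Descending and approaching to just short of the face.

```bash
python3 -m creep '[[0,0,0.5,0],[0,0,1,0],[0,0,1,0],[0,0,1,0],[0,0,1,0]]' >/dev/null
python3 -m creep '[[0,0,1,0],[0,0,0.7,0],[0,0,0.3,0],[0,0,0.1,0],[0,0,0,0]]' >/dev/null
python3 -m creep '[[-0.5,0,0,0],[-0.8,0,0,0],[-0.6,0,0,0],[-0.3,0,0,0],[0,0,0,0]]'
cat >> h.py <<'E'
U=np.array([.5962,.2252]);A=np.radians(2.75);UX=np.array([np.cos(A),np.sin(A)]);UY=np.array([-UX[1],UX[0]])
def st():
    from rig import sense
    s=sense();d=s['eef_pos'][:2]-U;F=s['wrist_force'];M=R.from_rotvec(s['eef_rot']).as_matrix()
    print('t %.2f'%s['time_s'],'rear gap mm %.2f lat %.2f dz %.2f'%((-d@UX-.0492)*1e3,d@UY*1e3,(s['eef_pos'][2]-.1905)*1e3),'F along %.1f lat %.1f up %.1f'%(F[:2]@UX,F[:2]@UY,F[2]),'pitch deg %.2f'%np.degrees(M[:2,2]@UX),'yaw %.2f'%np.degrees(np.arctan2(M[1,1],M[0,1])),'torque',np.round(s['wrist_torque'],2))
E
python3 -c "from h import *;st()"
```

```text
time_s: 13.45
eef_pos: [0.5258, 0.2208, 0.1931]
eef_rot: [0.077, -3.141, -0.0]
wrist_force: [-0.2, -0.7, -3.8]
opening: 0.272
gripper_force: 59.6
t 13.45 rear gap mm 21.32 lat -1.01 dz 2.60 F along -0.3 lat -0.7 up -3.8 pitch deg -0.00 yaw 92.80 torque [0.   0.04 0.  ]
```

```bash
python3 -m creep '[[-0.2,0,0,0],[-0.15,0,0,0],[-0.05,0,0,0],[-0.05,0,0,0],[0,0,0,0]]' >/dev/null
python3 -c "from h import *;st()"
python3 -m creep '[[-0.05,0,0,0],[-0.05,0,0,0],[-0.05,0,0,0]]' >/dev/null
python3 -c "from h import *;st()"
```

```text
t 13.95 rear gap mm 13.17 lat -0.93 dz 2.80 F along -0.3 lat 0.5 up -3.0 pitch deg 0.00 yaw 92.82 torque [-0.    0.05  0.02]
t 14.25 rear gap mm 10.11 lat -0.90 dz 2.81 F along -1.0 lat -0.2 up -3.0 pitch deg 0.00 yaw 92.82 torque [-0.02  0.28 -0.02]
```

```bash
python3 -m creep '[[-0.04,0,0,0]]' >/dev/null
python3 -c "from h import *;st()"
python3 -m creep '[[-0.04,0,0,0]]' >/dev/null
python3 -c "from h import *;st()"
python3 -m creep '[[-0.04,0,0,0]]' >/dev/null
python3 -c "from h import *;st()"
```

```text
t 14.35 rear gap mm 9.25 lat -0.91 dz 2.84 F along -0.7 lat 0.3 up -1.5 pitch deg 0.01 yaw 92.82 torque [-0.01  0.01 -0.04]
t 14.45 rear gap mm 8.44 lat -0.92 dz 2.89 F along -0.7 lat 0.2 up -2.3 pitch deg 0.01 yaw 92.82 torque [ 0.    0.03 -0.04]
t 14.55 rear gap mm 7.63 lat -0.92 dz 2.90 F along -0.5 lat -0.2 up -1.3 pitch deg 0.01 yaw 92.82 torque [0.03 0.01 0.  ]
```

```bash
for i in 1 2 3; do :; done
python3 -m creep '[[-0.05,0,0,0],[-0.05,0,0,0]]' >/dev/null
python3 -c "from h import *;st()"
python3 -m creep '[[-0.05,0,0,0],[-0.05,0,0,0]]' >/dev/null
python3 -c "from h import *;st()"
python3 -m creep '[[-0.05,0,0,0]]' >/dev/null
python3 -c "from h import *;st()"
```

```text
t 14.75 rear gap mm 5.65 lat -0.92 dz 2.88 F along -0.7 lat -0.6 up -0.7 pitch deg 0.01 yaw 92.82 torque [-0.04  0.06 -0.03]
t 14.95 rear gap mm 3.64 lat -0.91 dz 2.88 F along -0.6 lat -0.0 up 0.1 pitch deg 0.01 yaw 92.82 torque [0.05 0.07 0.06]
t 15.05 rear gap mm 2.65 lat -0.91 dz 2.83 F along -1.5 lat 0.4 up -1.0 pitch deg 0.01 yaw 92.82 torque [-0.03  0.05 -0.01]
```

```bash
python3 -m creep '[[-0.05,0,0,0]]' >/dev/null
python3 -c "from h import *;st()"
python3 -m creep '[[-0.05,0,0,0]]' >/dev/null
python3 -c "from h import *;st()"
python3 -m creep '[[-0.03,0,0,0]]' >/dev/null
python3 -c "from h import *;st()"
```

```text
t 15.15 rear gap mm 1.68 lat -0.92 dz 2.75 F along 0.2 lat 0.2 up -1.4 pitch deg -0.00 yaw 92.82 torque [-0.01  0.07  0.01]
t 15.25 rear gap mm 0.72 lat -0.94 dz 2.56 F along -0.6 lat 1.1 up -3.4 pitch deg -0.02 yaw 92.82 torque [ 0.02  0.   -0.02]
t 15.35 rear gap mm 0.35 lat -0.94 dz 2.52 F along -4.6 lat 0.3 up -0.7 pitch deg -0.04 yaw 92.82 torque [-0.06  0.68 -0.01]
```

The rear face meets the upright at the predicted gap, with the claws in on the first try. Now I'll press down in small steps.

```bash
python3 -m creep '[[-0.02,0,0,0],[0,0,0.05,0]]' 1 100 >/dev/null
python3 -c "from h import *;st()"
python3 -m creep '[[0,0,0.05,0],[0,0,0.05,0]]' >/dev/null
python3 -c "from h import *;st()"
python3 -m creep '[[0,0,0.05,0]]' >/dev/null
python3 -c "from h import *;st()"
```

```text
t 15.55 rear gap mm 0.33 lat -0.92 dz 1.80 F along -7.2 lat -0.1 up 4.4 pitch deg -0.06 yaw 92.83 torque [-0.09  1.16  0.01]
t 15.75 rear gap mm 0.49 lat -0.86 dz 0.38 F along -10.5 lat -0.3 up 10.1 pitch deg -0.03 yaw 92.83 torque [-0.16  1.55  0.04]
t 15.85 rear gap mm 0.54 lat -0.80 dz -0.50 F along -10.4 lat 0.4 up 10.9 pitch deg -0.03 yaw 92.84 torque [-0.06  1.73  0.04]
```

```bash
python3 -m creep '[[0,0,0.05,0],[0,0,0.05,0]]' >/dev/null
python3 -c "from h import *;st()"
python3 -m creep '[[0,0,0.05,0],[0,0,0.05,0]]' >/dev/null
python3 -c "from h import *;st()"
python3 -m creep '[[0,0,0.05,0],[0,0,0.05,0]]' >/dev/null
python3 -c "from h import *;st()"
```

```text
t 16.05 rear gap mm 0.55 lat -0.76 dz -2.14 F along -13.6 lat -0.5 up 14.0 pitch deg -0.01 yaw 92.84 torque [-0.21  2.04 -0.02]
t 16.25 rear gap mm 1.16 lat -0.87 dz -5.43 F along -9.9 lat -0.7 up 0.4 pitch deg -0.14 yaw 92.84 torque [-0.15  1.76 -0.01]
t 16.45 rear gap mm 1.18 lat -0.90 dz -7.52 F along -9.4 lat 0.5 up 0.5 pitch deg -0.15 yaw 92.83 torque [-0.08  1.77 -0.03]
```

```bash
python3 -m creep '[[0,0,0.05,0],[0,0,0.05,0]]' >/dev/null
python3 -c "from h import *;st()"
python3 -m creep '[[0,0,0.05,0]]' >/dev/null
python3 -c "from h import *;st()"
python3 -m creep '[[0,0,0.04,0]]' >/dev/null
python3 -c "from h import *;st()"
```

```text
t 16.65 rear gap mm 1.16 lat -0.91 dz -9.55 F along -9.2 lat 0.0 up -0.1 pitch deg -0.15 yaw 92.83 torque [-0.05  1.76 -0.06]
t 16.75 rear gap mm 0.31 lat -0.92 dz -10.52 F along -9.8 lat 0.3 up -0.2 pitch deg -0.06 yaw 92.83 torque [-0.07  1.62 -0.05]
t 16.85 rear gap mm 0.31 lat -0.94 dz -11.26 F along -5.1 lat -0.3 up -1.6 pitch deg -0.07 yaw 92.82 torque [-0.03  0.94  0.02]
```

```bash
python3 -m creep '[[0,0,0.03,0]]' >/dev/null
python3 -c "from h import *;st()"
python3 -m creep '[[0,0,0.03,0]]' >/dev/null
python3 -c "from h import *;st()"
python3 -m creep '[[0,0,0.02,0]]' >/dev/null
python3 -c "from h import *;st()"
```

```text
t 16.95 rear gap mm 0.31 lat -0.90 dz -11.58 F along -8.9 lat 0.3 up 6.6 pitch deg -0.05 yaw 92.82 torque [-0.15  1.46 -0.07]
t 17.05 rear gap mm 0.28 lat -0.86 dz -11.68 F along -10.4 lat -0.8 up 12.4 pitch deg -0.02 yaw 92.83 torque [-0.28  1.89 -0.06]
t 17.15 rear gap mm 0.31 lat -0.90 dz -11.75 F along -11.5 lat -0.5 up 13.2 pitch deg -0.00 yaw 92.82 torque [-0.28  2.06 -0.13]
```

```bash
python3 -m creep '[[0,0,0.03,0],[0,0,0,0]]' >/dev/null
python3 -c "from h import *;st()"
python3 -m creep '[[0,0,0.02,0],[0,0,0,0]]' >/dev/null
python3 - <<'E'
from h import *
from rig import camera,sense
st();c=camera('wrist');pickle.dump(c,open('w5.pkl','wb'));s=sense();held(c,s['eef_pos'],s['eef_rot'])
E
```

```text
t 17.35 rear gap mm 0.34 lat -0.86 dz -11.90 F along -12.7 lat -1.0 up 16.0 pitch deg 0.02 yaw 92.83 torque [-0.36  2.18 -0.09]
t 17.55 rear gap mm 0.32 lat -0.87 dz -11.95 F along -14.8 lat -2.2 up 21.0 pitch deg 0.05 yaw 92.82 torque [-0.44  2.48 -0.11]
tip at tool x [ 0.0903  0.0007 -0.0386] rear at -0.0497 y at grip 0.00075 yaw in hand deg 0.01 spread 8.027383025115427e-05
```

Hard stop at 21 N, with no slip in the hand. Unload, open and lift away.

```bash
python3 -m creep '[[0.03,0,-0.05,0],[0.03,0,-0.03,0],[0,0,0,0]]' >/dev/null
python3 -c "from h import *;st()"
python3 -m creep '[[0,0,0,0],[0,0,0,0],[0,0,0,0],[0,0,0,0],[0,0,0,0]]' 0.4 >/dev/null
python3 -m creep '[[0,0,0,0],[0,0,0,0],[0,0,0,0]]'
python3 -m creep '[[0.1,0,-0.3,0],[0.1,0,-0.5,0],[0.1,0,-1,0],[0.1,0,-1,0],[0.1,0,-1,0]]'
python3 -m creep '[[0,0,-1,0],[0,0,-1,0],[0,0,-1,0],[0,0,-1,0],[0,0,-1,0]]' >/dev/null
python3 -m creep '[[0.5,0,-0.5,0],[1,0,0,0],[1,0,0,0],[0.5,0,0,0],[0,0,0,0]]'
python3 - <<'E'
from h import *
from rig import camera
st();s=camera('scene');c=camera('wrist');pickle.dump((s,c),open('w6.pkl','wb'))
cv2.imwrite('pics/f.png',np.hstack([cv2.resize(s['image'][140:250,220:340,::-1],(400,367),interpolation=cv2.INTER_CUBIC),cv2.resize(c['image'][:,:,::-1],(400,300)).copy() if 0 else cv2.copyMakeBorder(cv2.resize(c['image'][:,:,::-1],(400,300)),0,67,0,0,0)]))
# upright-top point 50mm in front: heights by triangulating need picks
E
```

```text
t 17.90 rear gap mm 0.52 lat -0.89 dz -11.74 F along -0.3 lat -0.3 up 3.8 pitch deg 0.06 yaw 92.82 torque [-0.03  0.04 -0.05]
time_s: 18.7
eef_pos: [0.5461, 0.2219, 0.1785]
eef_rot: [0.077, -3.141, 0.0]
wrist_force: [-0.4, 0.3, 0.4]
opening: 0.599
gripper_force: 0.0
time_s: 19.2
eef_pos: [0.5359, 0.2214, 0.2562]
eef_rot: [-0.077, 3.14, 0.0]
wrist_force: [0.2, 0.1, -0.1]
opening: 0.603
gripper_force: 0.0
time_s: 20.2
eef_pos: [0.4749, 0.2184, 0.3652]
eef_rot: [-0.078, 3.14, 0.0]
wrist_force: [0.2, -0.0, -0.5]
opening: 0.599
gripper_force: 0.0
t 20.20 rear gap mm 72.30 lat -0.95 dz 174.75 F along 0.2 lat -0.1 up -0.5 pitch deg 0.05 yaw 92.85 torque [-0.03 -0.01 -0.03]
```

View pics/f.png

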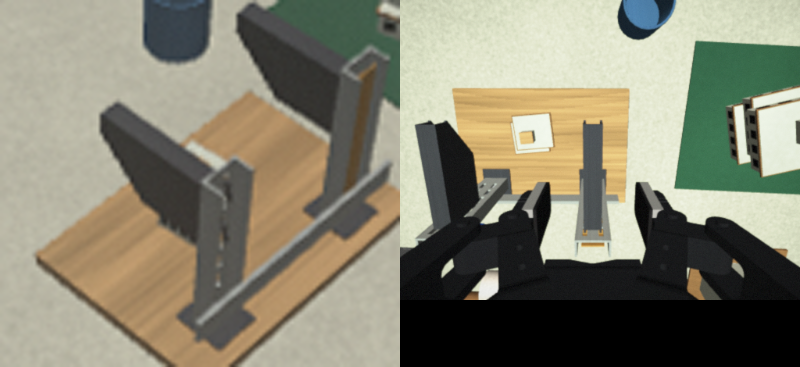

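The final view shows the bracket hung level and square on the bare upright, in the same rows as its neighbour. It rests about 3 mm above nominal height, within the 5 mm allowance, and the gripper is clear. Handing in.

```bash
python3 -c "from rig import hand_in;print(hand_in())"
```

```text
the job is handed in; nothing more can be done
None
```

The small bracket is hanging on the bare upright in the same slot rows as its neighbour, pressed down past the lock to a hard stop (about 25 N of push at most); the robot let go clear of it and I handed the job in at about 20 s.

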